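Clamp a wooden plaque in the cam-lever clamping board

ROBOT

A 7-joint arm with a two-finger parallel gripper is mounted at the origin on the work surface. World frame = base frame: x ahead of the robot, y to its left, z up, the work surface at z = 0. Lengths are in m, angles in rad, forces in N, time in s.
With the tool pointing down it reaches from about 0.425 to 0.875 m from the base axis. Payload 4.7 kg.
Tool frame: the origin (TCP) lies on the centre line of the jaws, within the pads' length; the fingertips stand 11 mm ahead of it and the grasp point (between the pads) lies 8 mm behind it (arm.tip_extent is the distance from the TCP to the fingertips, in m); z points along the fingers, y is the direction in which the jaws open and shut (so a half turn about z gives the same grasp; the last joint's range is limited). The gripper opens to 87 mm and grips with 3 to 60 N. Pads are 19 mm wide; open, the fingers measure 117 mm over their backs; the gripper's body (75 mm by 190 mm) begins 51 mm behind the grasp point.
Start: joints at [-1.129, 0.321, -0.07, 1.45, 0.023, 1.371, -0.057], TCP at [0.27, 0.591, 0.234] pointing down, gripper open.
Joint ranges: [-2.86, 2.86], [-0.3, 2.09], [-1.38, 1.24], [0.06, 2.45], [-1.56, 4.7], [0.09, 2.05], [-2.69, 2.69]. Speed limits (rad/s): [2.57, 2.57, 3.14, 3.14, 3.14, 3.14, 3.14].

INTERFACE

Orientations are given as a rotation vector (axis times angle).
In Python, from station import arm gives the robot as it stands. Calls block until the motion is done:
- arm.move_ptp(position, orientation): joint-space move of the TCP to a pose.
- arm.line_to(position, rotation=None, speed=0.15): straight line of the TCP; rotation=None keeps the orientation; speed is the mean speed in m/s.
- arm.goto_joints(angles): joint-space move.
- arm.set_gripper(opening): finger opening in m; the grip force is fixed at half the most; returns when the fingers have stopped.
- arm.sleep(seconds).
- arm.ik(position, orientation): joint angles nearest the present ones, or None.
- arm.state(): the state.
- arm.grab_frame(name): name is "scene" or "top" or "wrist"; returns the picture (420x560x3 uint8, blue, green, red); there is no depth.
- arm.calibration(name): a dict with "camera_matrix" (3x3 intrinsics, pixels), "rvec" (rotation vector, rad) and "tvec" (3), from world to camera coordinates, as OpenCV has them. Camera axes: x right, y down, z forward; pixel columns grow to the right and rows downward; lengths in m; the calibration is good to about 2 mm. A picture is of the moment at which its call begins: read the wrist's pose just before it. calibration takes no time and is no camera call; for the wrist camera it gives the pose at the moment of the call.
A pose or a line that the arm cannot do raises arm.PlanningError and nothing moves.
- arm.job_done(): hands the job in, once; it reports no verdict.
The state is a dict: "time": time; "joint_positions": joint angles; "joint_velocities": joint speeds; "effort": joint torques, N m; "tcp_pos": TCP position; "tcp_rot": TCP orientation; "contact_force": force on the tool from outside, world axes, zero at the start; "torque": the same for the moment, N m; "width": finger opening in m.
Only numpy, scipy, OpenCV 4.12 (cv2) and the standard library are available. Lean on these libraries where they do the work, as an engineer would, in place of code of your own. Each camera call takes 0.05 s, during which the arm holds its last target. There are 200 camera calls.

TASK

Get the wooden plaque ready for sanding: slide it home on the clamping board so that it lies flat and flush against both wooden stops, then swing the cam clamp's lever through its quarter turn until it is fully home against its stop pin and the plaque is held tight. Push gently, feeling for each stop instead of driving hard into it (stay well under 20 newtons), let go at the end, and leave the other things on the table where they are.

Things in the scene. Friction and masses are not known exactly. Their poses are not given: they have to be found in the camera images.
- jig: Clamping board fixed to the table: plywood base 300 x 340 mm, top face 18 mm above the table. Origin on the table under the base (which spans x -155 to 145, y -170 to 170 mm), z up, x roughly away from the robot. At home the plaque's centre is at x 45, y 30 mm here. A track along y at x = -32 mm carries the cam clamp. A cork block and a brush lie loose on the near corners.
- corner (a point): Inner corner of the two hardwood stops, at the base's top face; axes as the jig's (it is at x 85, y 130 mm there). Both stops stand 12 mm above the base. The far stop's face looks to -x and runs 295 mm from here along -y; the left stop's face looks to -y and runs from 10 to 85 mm from here along -x.
- board_center (a point): Centre (half-way up) of the loose wooden plaque, 80 (x) x 200 (y) x 18 mm, about 0.2 kg, white face. It lies flat on the base between far stop and cam, axes roughly the jig's, 25 to 55 mm short of the left stop, 3 to 7 mm off the far stop, a little askew. A push of 1 to 3 N slides it.
- lever_pivot (a point): On the clamp's vertical pivot axis, 48.5 mm above the table; x points along the lever from grip to pivot, z up (turns with the lever). Below sits the cam: a disc 28 mm in radius, 22 to 40 mm above the table, bored 10 mm off centre; open, its centre lies 10 mm towards the side the lever will swing to. The clamp is bolted anywhere at y 20 to 50 mm of the track, turned up to 6 degrees.
- lever_grip (a point): Middle of the lever's black round grip, 88 mm from the pivot axis: 18 mm in diameter, 60 mm long (55 to 115 mm from the pivot), level, its middle line 48.5 mm above the table, so 30.5 mm above the base, with free space under it. Axes as lever_pivot. Nearer the pivot the lever is a flat steel bar 14 mm wide.
- lever (a joint): Turn of the lever in rad: 0 open (pointing to the robot, along the jig's -x within 6 degrees), counter-clockwise from above to 1.571 at the stop (pointing right, along -y). Stays where left. It rubs: 1 to 2 N at the grip, rising to 6 to 12 N over the last 20 degrees as the cam bites, then the hard stop: a pin 47 mm from the pivot on the plaque's side, its top 55 mm above the table.
- sanding_block: Loose cork block 80 x 38 x 26 mm on the jig's base: leave alone. Origin under its middle.
- brush: Loose flat brush, 170 mm long, 16 mm wide, 10 mm high, lying on the jig's base: leave alone. Origin near its middle, x along it.
- saucer: Loose white saucer, 140 mm across, 16 mm high, right of the jig: leave alone. Origin under its middle.
- jar: Loose white ceramic jar, 56 mm across, 70 mm high, left of the jig: leave alone. Origin under its middle.
- coffee_cup: Loose white cup with a handle, 76 mm across, 60 mm high, left of the jig towards the robot: leave alone. Origin under its middle.
- scissors: Loose scissors with red handles, about 165 mm long, 10 mm high, lying between the jig and the robot: leave alone. Origin near their middle.
- glasses_case: Loose blue glasses case 65 x 160 x 35 mm, to the right: leave alone. Origin under its middle.
- sugar_bowl: Loose white bowl, 90 mm across, 55 mm high, right of the jig: leave alone. Origin under its middle.
There are look-alikes about, which are no part of the job. What is meant by the part that bears board_center is not purple, and is the larger of those in its own colour.

How it is judged:
By the outcome, as a careful person would: the job done as asked, in the order asked, and still so for the second after the job is handed in, with the robot touching nothing.
It also fails if it takes over 72 s, if anything falls off the work surface, if the arm or the gripper's body presses on something with over 40 N, if the wrist force passes 120 N, or if a joint passes its speed limit or range.

## Working session

There is one attempt and no reset: what is moved stays moved. The work goes in short steps, each a Python script; the robot and the scene stay as the last script left them, time stands still between calls to the robot, and variables do not carry over. Pictures are saved under pics/ and viewed, about 8 in all and at most 12, crops included, and the job is handed in when it is done.

```bash
ls; mkdir -p pics; python3 - <<'E'
from station import arm
import cv2,numpy as np
for n in("top","scene"):
    f=arm.grab_frame(n); cv2.imwrite(f"pics/{n}0.png",f)
    c=arm.calibration(n); R=cv2.Rodrigues(np.array(c["rvec"]))[0]; print(n,-R.T@np.array(c["tvec"]).ravel(),np.array(c["camera_matrix"]).tolist())
s=arm.state();print(s["time"],s["tcp_pos"],s["tcp_rot"],s["contact_force"],s["width"])
E
```

```text
pics
top [0.30620859 0.06194203 1.17124353] [[453.1011768501366, 0.0, 277.3623814906275], [0.0, 453.1011768501366, 204.15985504863428], [0.0, 0.0, 1.0]]
scene [1.28176925 0.40723978 1.01936109] [[523.4449525415346, 0.0, 279.02284006998707], [0.0, 523.4449525415346, 214.4744007207441], [0.0, 0.0, 1.0]]
0.1 [0.269512   0.59095372 0.23255222] [-6.66768396e-01 -3.06973711e+00  2.71839941e-03] [0.87819004 0.09716306 0.06826889] 0.08706138979802673
```

View pics/top0.png

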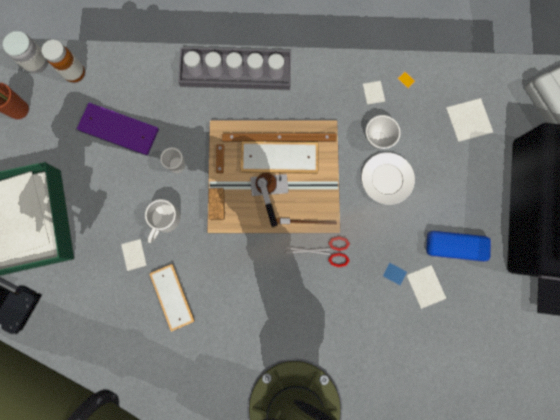

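View pics/scene0.png

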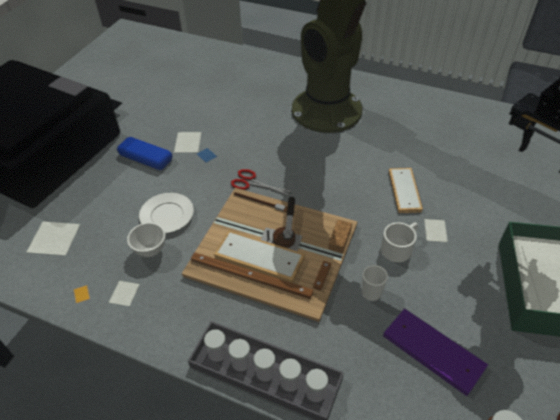

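Top view: candidates for the plaque are the white one on the jig (279,157), a smaller white one off the jig (172,297) and the purple one (118,129). The one on the jig is the right one: white, larger, and between the far stop and the cam. The lever grip is at about (271,215) and its pivot at about (266,183).

```bash
cat > h.py <<'E'
from station import arm
import cv2,numpy as np
from scipy.spatial.transform import Rotation as Ro
def ray(c,px,z):
    R=cv2.Rodrigues(np.array(c["rvec"],float))[0];t=np.array(c["tvec"],float).ravel()
    p=cv2.undistortPoints(np.array(px,float).reshape(-1,1,2),np.array(c["camera_matrix"],float),None).reshape(-1,2)
    d=np.c_[p,np.ones(len(p))]@R; o=-R.T@t
    return o+d*((z-o[2])/d[:,2])[:,None]
def proj(c,P):
    return cv2.projectPoints(np.array(P,float).reshape(-1,3),np.array(c["rvec"],float),np.array(c["tvec"],float),np.array(c["camera_matrix"],float),None)[0].reshape(-1,2)
def down(a): # tool z down, jaw (tool y) along world angle a
    y=np.array([np.cos(a),np.sin(a),0]);z=np.array([0,0,-1.]);x=np.cross(y,z)
    return Ro.from_matrix(np.c_[x,y,z]).as_rotvec()
E
python3 - <<'E'
from h import *
c=arm.calibration("top")
print("base corners\n",ray(c,[(209,121),(338,121),(340,233),(208,233)],.018).round(3))
print("plaque\n",ray(c,[(242,142),(318,142),(316,173),(242,171)],.036).round(3))
print("grip,pivot",ray(c,[(271,215),(266,183)],.0485).round(3))
s=arm.state();R=Ro.from_rotvec(s["tcp_rot"]).as_matrix();print(R.round(2))
w=arm.calibration("wrist");Rw=cv2.Rodrigues(np.array(w["rvec"]))[0];C=-Rw.T@np.array(w["tvec"]).ravel()
print("cam in tool",R.T@(C-s["tcp_pos"]),(R.T@Rw.T).round(2),w["camera_matrix"])
f=arm.grab_frame("top");cv2.imwrite("pics/crop1.png",cv2.resize(f[105:245,195:355],None,fx=5,fy=5,interpolation=cv2.INTER_CUBIC)[:600])
E
```

```text
base corners
 [[ 0.718  0.244  0.018]
 [ 0.729 -0.099  0.018]
 [ 0.429 -0.106  0.018]
 [ 0.42   0.231  0.018]]
plaque
 [[ 0.657  0.153  0.036]
 [ 0.663 -0.045  0.036]
 [ 0.58  -0.041  0.036]
 [ 0.58   0.15   0.036]]
grip,pivot [[0.466 0.072 0.048]
 [0.548 0.087 0.048]]
[[-0.91  0.41 -0.  ]
 [ 0.41  0.91 -0.  ]
 [-0.   -0.   -1.  ]]
cam in tool [ 0.07613698  0.00037551 -0.15182586] [[-0.   -0.96 -0.28]
 [ 1.   -0.   -0.  ]
 [ 0.   -0.28  0.96]] [[323.53333117   0.         283.41668617]
 [  0.         323.53333117 206.30800112]
 [  0.           0.           1.        ]]
```

View pics/crop1.png

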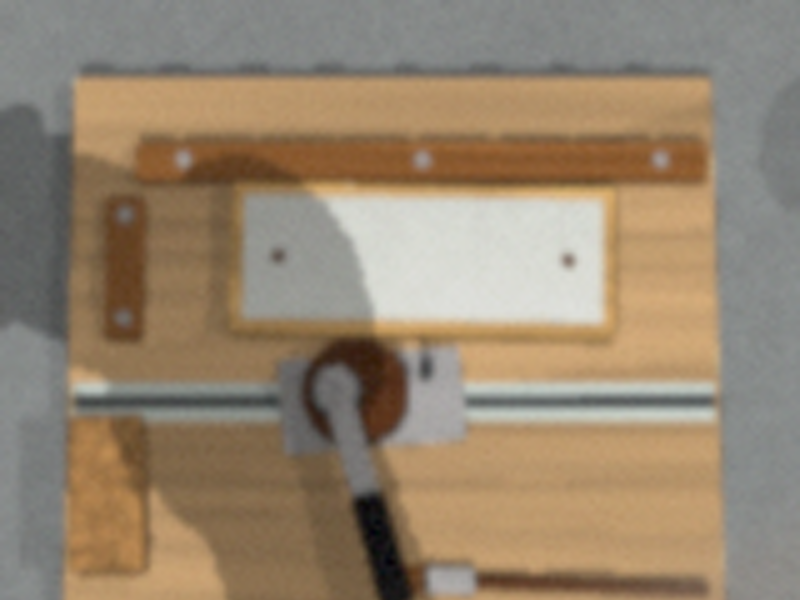

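The crop confirms it: the plaque (crop 235–615, 185–335) lies short of the left stop (125,265) and nearly touches the far stop. The cam sits right of the pivot (335,385). The brush handle starts by the grip at about (430,580). Next I take a closer view with the wrist camera.

```bash
python3 - <<'E'
from h import *
arm.set_gripper(0.0)
arm.move_ptp([.54,-.10,.22],down(np.pi/2))
c=arm.calibration("wrist");f=arm.grab_frame("wrist")
s=arm.state();print(s["time"],s["tcp_pos"],s["joint_positions"],s["contact_force"])
import pickle;pickle.dump((c,f),open("w1.pkl","wb"));cv2.imwrite("pics/w1.png",cv2.resize(f,(800,600),interpolation=cv2.INTER_CUBIC))
E
```

```text
4.35 [ 0.54028266 -0.09894432  0.21991275] [-0.46391688  0.12229224  0.65030985  1.74430241 -0.07683658  1.30063424
  1.77580855] [0.6827982  0.05868564 0.17352663]
```

View pics/w1.png

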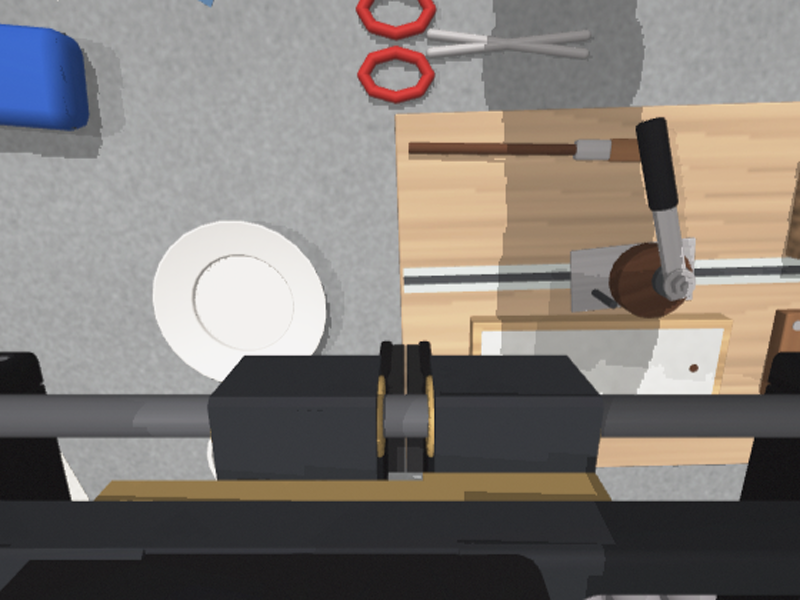

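The wrist view, with the robot side up, shows the base's near-right corner (395,114) and the grip from (652,122) to (663,207). The pivot is at (679,285), the plaque's near corners at (471,318) and (731,318), and the brush at (409–640,150). I turn these into positions.

```bash
python3 - <<'E'
from h import *
import pickle
c,f=pickle.load(open("w1.pkl","rb")); k=.7
r=lambda p,z:ray(c,np.array(p)*k,z)[:,:2].round(4)
B=r([(395,114),(800,102.5),(406,455)],.018);print("corner,near edge,right edge",B.tolist())
print("yaw near",np.degrees(np.arctan2(*(B[1]-B[0])[[0,1]])), "right",np.degrees(np.arctan2(*(B[2]-B[0])[[1,0]])))
print("grip axis ends",r([(652,120),(663,208)],.0485).tolist(),"pivot",r([(679,285)],.055).tolist())
print("plaque near",r([(471,318),(731,318)],.036).tolist(),"brush",r([(409,148),(640,152)],.028).tolist())
t=arm.calibration("top");q=lambda p,z:ray(t,np.array(p)/5+[195,105],z)[:,:2].round(4)
print("TOP base",q([(75,75),(712,75)],.018).tolist(),"farstop face top edge",q([(137,182),(705,182)],.03).tolist(),"leftstop face",q([(144,200),(144,338)],.03).tolist())
print("plaque",q([(235,186),(615,187),(612,334),(232,330)],.036).tolist())
print("pivot",q([(335,384)],.055).tolist(),"grip",q([(368,495),(395,598)],.0485).tolist())
# distinct sub-pix: base corner in top for origin
E
```

```text
corner,near edge,right edge [[0.4313, -0.1059], [0.4233, 0.1819], [0.7134, -0.0975]]
yaw near -1.5922454285803223 right 1.7055738384498744
grip axis ends [[0.4377, 0.0633], [0.4946, 0.0794]] pivot [[0.5478, 0.0955]]
plaque near [[0.5793, -0.0479], [0.5789, 0.1512]] brush [[0.4548, -0.0959], [0.4573, 0.0682]]
TOP base [[0.7208, 0.2417], [0.7314, -0.0974]] farstop face top edge [[0.6591, 0.2044], [0.6682, -0.0925]] leftstop face [[0.6495, 0.2003], [0.5757, 0.1968]]
plaque [[0.6567, 0.1527], [0.6622, -0.0448], [0.5837, -0.0443], [0.5799, 0.1512]]
pivot [[0.549, 0.0967]] grip [[0.4939, 0.0785], [0.4422, 0.0634]]
```

```bash
cat >> h.py <<'E'
YAW=np.radians(1.65);RJ=np.array([[np.cos(YAW),-np.sin(YAW)],[np.sin(YAW),np.cos(YAW)]]);OJ=np.array([.5813,.0685])
W=lambda x,y,z:np.r_[OJ+RJ@[x,y],z]
J=lambda p:RJ.T@(np.array(p[:2])-OJ)
def force(n=3):
    return np.mean([(arm.sleep(.02),arm.state()["contact_force"])[1] for _ in range(n)],0)
def push(d,free,dist,thr,step=.001,fast=.003,speed=.04):
    """push along jig direction d: coarse steps for `free`, then fine to `dist`; stop at opposing force thr"""
    d=np.r_[RJ@np.array(d,float),0];p=np.array(arm.state()["tcp_pos"]);b=force(5);s=0;log=[]
    while s<dist:
        s+=fast if s<free else step
        arm.line_to(p+d*s,speed=speed); F=-(force(2)-b)@d
        log.append((round(s*1e3,1),round(F,1)))
        if F>thr: break
    print(log,"stop" if F>thr else "NO STOP","t",arm.state()["time"],"jig",J(arm.state()["tcp_pos"]).round(4))
    return F>thr
E
python3 - <<'E'
from h import *
o=down(np.pi/2+YAW)
arm.move_ptp(W(-.028,-.07,.09),o)
arm.line_to(W(-.028,-.07,.0365),speed=.15)
print(arm.state()["time"],arm.state()["tcp_pos"],force())
push((1,0),.008,.030,5)
E
```

```text
5.55 [ 0.55621864 -0.00328231  0.03767567] [ 0.06305692 -0.57504179  0.11313602]
[(3.0, np.float64(-0.3)), (6.0, np.float64(0.6)), (9.0, np.float64(-0.1)), (10.0, np.float64(0.8)), (11.0, np.float64(0.4)), (12.0, np.float64(0.2)), (13.0, np.float64(0.1)), (14.0, np.float64(0.4)), (15.0, np.float64(0.4)), (16.0, np.float64(1.1)), (17.0, np.float64(1.0)), (18.0, np.float64(1.1)), (19.0, np.float64(1.0)), (20.0, np.float64(3.7)), (21.0, np.float64(6.3))] stop t 9.95 jig [-0.0071 -0.0708]
```

```bash
python3 - <<'E'
from h import *
arm.line_to(W(-.012,-.07,.0365),speed=.1)
arm.line_to(W(-.012,-.07,.065),speed=.15)
arm.line_to(W(.045,-.145,.065),speed=.2)
arm.line_to(W(.045,-.145,.0365),speed=.15)
push((0,1),.050,.085,7)
E
```

```text
[(3.0, np.float64(-0.8)), (6.0, np.float64(-0.5)), (9.0, np.float64(0.2)), (12.0, np.float64(-0.6)), (15.0, np.float64(-0.6)), (18.0, np.float64(-0.4)), (21.0, np.float64(0.2)), (24.0, np.float64(-0.4)), (27.0, np.float64(0.3)), (30.0, np.float64(0.0)), (33.0, np.float64(-0.4)), (36.0, np.float64(-0.5)), (39.0, np.float64(-0.0)), (42.0, np.float64(0.2)), (45.0, np.float64(-0.1)), (48.0, np.float64(-0.8)), (51.0, np.float64(-0.2)), (52.0, np.float64(-0.0)), (53.0, np.float64(1.2)), (54.0, np.float64(0.7)), (55.0, np.float64(-0.1)), (56.0, np.float64(0.5)), (57.0, np.float64(-0.1)), (58.0, np.float64(0.1)), (59.0, np.float64(0.4)), (60.0, np.float64(0.2)), (61.0, np.float64(0.3)), (62.0, np.float64(0.2)), (63.0, np.float64(-0.3)), (64.0, np.float64(2.2)), (65.0, np.float64(5.3)), (66.0, np.float64(6.4)), (67.0, np.float64(7.4))] stop t 20.9667 jig [ 0.0438 -0.0799]
```

```bash
python3 - <<'E'
from h import *
arm.line_to(W(.045,-.09,.0365),speed=.1)
arm.line_to(W(.045,-.09,.09),speed=.2)
arm.line_to(W(-.020,.10,.09),speed=.25)
arm.line_to(W(-.020,.10,.0365),speed=.15)
push((1,0),.006,.030,6)
arm.line_to(W(-.018,.10,.0365),speed=.1)
arm.line_to(W(-.018,.10,.09),speed=.2)
arm.line_to(W(-.018,-.045,.09),speed=.25)
arm.line_to(W(-.018,-.045,.0365),speed=.15)
push((1,0),.006,.030,6)
arm.line_to(W(-.018,-.045,.0365),speed=.1)
arm.line_to(W(-.018,-.045,.09),speed=.2)
arm.move_ptp(W(-.06,-.19,.20),down(np.pi/2+YAW))
c=arm.calibration("wrist");f=arm.grab_frame("wrist")
cv2.imwrite("pics/w2.png",cv2.resize(f[:,:,:],(800,600),interpolation=cv2.INTER_CUBIC))
t=arm.grab_frame("top");cv2.imwrite("pics/t2.png",cv2.resize(t[105:225,195:355],None,fx=5,fy=5,interpolation=cv2.INTER_CUBIC))
import pickle;pickle.dump((c,f),open("w2.pkl","wb"));print(arm.state()["time"])
E
```

```text
[(3.0, np.float64(0.0)), (6.0, np.float64(0.3)), (7.0, np.float64(0.2)), (8.0, np.float64(0.0)), (9.0, np.float64(0.1)), (10.0, np.float64(-0.1)), (11.0, np.float64(0.1)), (12.0, np.float64(0.3)), (13.0, np.float64(1.2)), (14.0, np.float64(5.7)), (15.0, np.float64(8.0))] stop t 26.3333 jig [-0.0067  0.0988]
[(3.0, np.float64(0.8)), (6.0, np.float64(0.3)), (7.0, np.float64(-0.6)), (8.0, np.float64(-0.2)), (9.0, np.float64(-0.6)), (10.0, np.float64(-0.1)), (11.0, np.float64(-0.3)), (12.0, np.float64(2.4)), (13.0, np.float64(6.5))] stop t 30.9083 jig [-0.0065 -0.0439]
32.4833
```

View pics/w2.png

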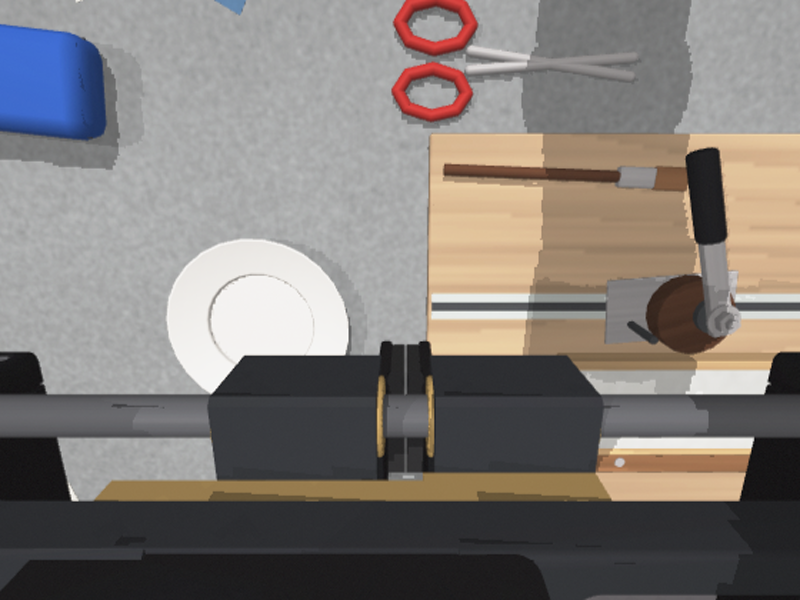

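View pics/t2.png

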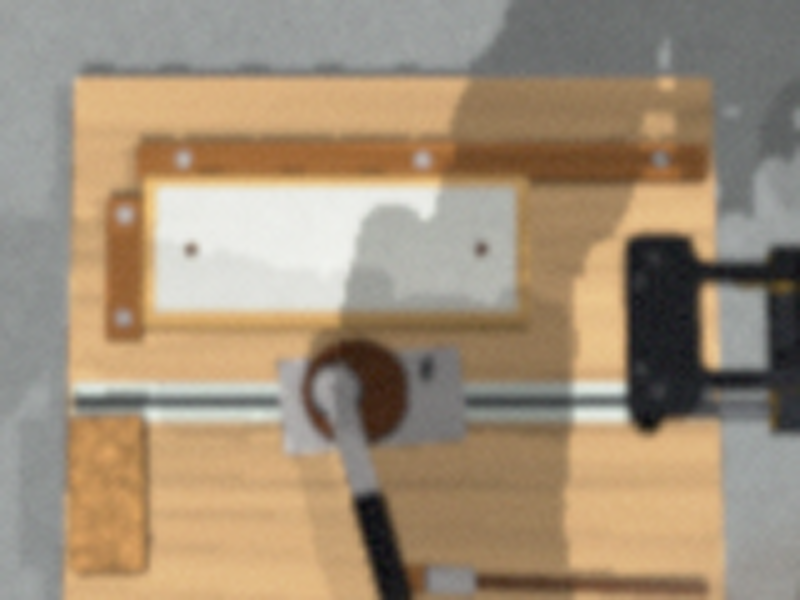

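The plaque now sits flush against both stops in the top crop: its far edge is along the far stop (150–525,180) and its left edge at (145,200–325). The lever still points down and right from pivot (335,384), and the pin is at about (427,368). Now the lever arc.

```bash
cat >> h.py <<'E'
P=np.array([.5485,.096])
def pose(phi,back,z):
    f=np.radians(phi);u=np.array([np.cos(f),np.sin(f)]);n=np.array([-u[1],u[0]])
    return np.r_[P+.088*u-back*n,z],down(f+np.pi/2-2*np.pi),n
E
python3 - <<'E'
from h import *
p,o,n=pose(196,.034,.12)
arm.move_ptp(p,o); p[2]=.047; arm.line_to(p,speed=.15)
b=force(5);print(arm.state()["time"],arm.state()["joint_positions"].round(2))
phi=196;hist=[];B=.019
p,o,n=pose(phi,.024,.047);arm.line_to(p,o,speed=.06)
while phi<290:
    phi+=5 if phi<236 else 2 if phi<250 else .7
    p,o,n=pose(phi,B,.047);arm.line_to(p,o,speed=.06)
    F=-(force(2)-b); ft=F[:2]@n
    q=np.array(arm.state()["tcp_pos"]);lag=(p[:2]-q[:2])@n*1e3
    hist.append((round(phi,1),round(float(ft),1),round(float(lag),1)))
    if ft>14 or np.hypot(*F[:2])>16: break
print(hist,F.round(1),arm.state()["time"])
E
```

```text
36.0667 [-0.79  0.12  0.53  2.11 -0.08  0.92 -1.5 ]
[(201, -0.1, 0.2), (206, -0.1, 0.2), (211, 0.0, 0.2), (216, -0.6, 0.1), (221, 0.1, 0.1), (226, 0.1, 0.1), (231, -0.3, 0.1), (236, -0.2, 0.1), (238, -0.5, 0.3), (240, 0.3, 0.2), (242, 0.7, 0.0), (244, -0.1, -0.1), (246, 0.8, -0.0), (248, 0.5, -0.1), (250, 0.0, -0.0), (250.7, 0.7, 0.1), (251.4, 1.7, -0.0), (252.1, 0.7, -0.1), (252.8, 0.9, -0.1), (253.5, 0.8, -0.1), (254.2, 1.2, -0.1), (254.9, 1.3, -0.1), (255.6, 1.4, -0.1), (256.3, 1.2, -0.1), (257.0, 0.5, -0.1), (257.7, 1.0, -0.1), (258.4, 1.4, -0.0), (259.1, 1.4, 0.0), (259.8, 2.6, 0.1), (260.5, 3.5, 0.1), (261.2, 3.0, 0.1), (261.9, 4.1, 0.1), (262.6, 3.9, 0.2), (263.3, 4.3, 0.3), (264.0, 4.5, 0.4), (264.7, 5.3, 0.6), (265.4, 5.4, 0.7), (266.1, 6.9, 0.8), (266.8, 6.2, 1.0), (267.5, 6.6, 1.1), (268.2, 6.5, 1.2), (268.9, 6.7, 1.2), (269.6, 6.6, 1.3), (270.3, 6.2, 1.3), (271.0, 6.3, 1.3), (271.7, 6.7, 1.5), (272.4, 6.6, 1.6), (273.1, 6.6, 1.5), (273.8, 6.6, 1.5), (274.5, 6.0, 1.4), (275.2, 6.4, 1.5), (275.9, 6.5, 1.5), (276.6, 6.0, 1.4), (277.3, 7.1, 1.6), (278.0, 9.3, 2.6), (278.7, 11.5, 3.6), (279.4, 14.2, 4.7)] [ 14.7  -2.  -10.1] 52.8833
```

There is a clear hard stop at 277.3°: after a plateau of about 6.5 N, each further command only adds lag. I release, retreat and check.

```bash
python3 - <<'E'
from h import *
p,o,n=pose(277,.045,.047);arm.line_to(p,o,speed=.1)
p[2]=.14;arm.line_to(p,speed=.2)
arm.line_to([p[0]-.03,p[1]-.12,.2],speed=.3)
t=arm.grab_frame("top");cv2.imwrite("pics/t3.png",cv2.resize(t[105:225,195:355],None,fx=5,fy=5,interpolation=cv2.INTER_CUBIC));cv2.imwrite("pics/t3f.png",t)
print(arm.state()["time"],force())
E
```

```text
54.6083 [ 0.25411198  0.16421803 -0.43290963]
```

View pics/t3.png

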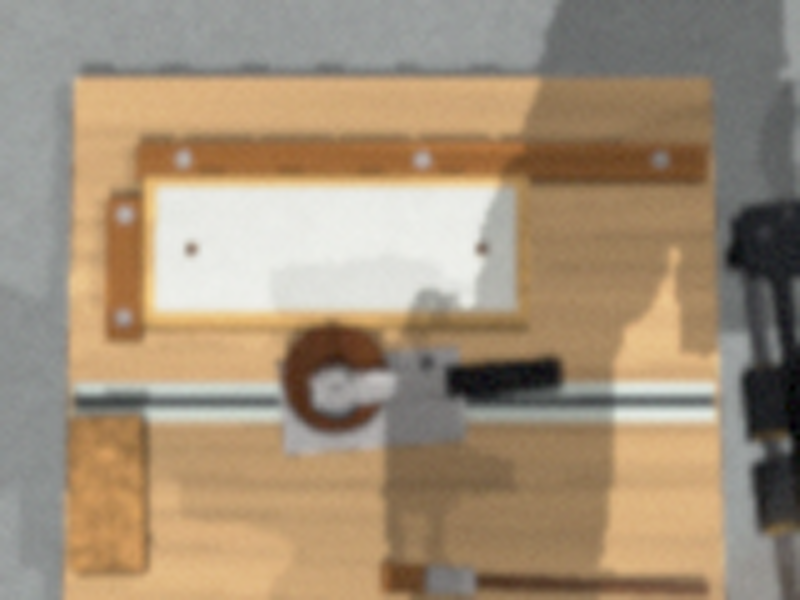

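View pics/t3f.png

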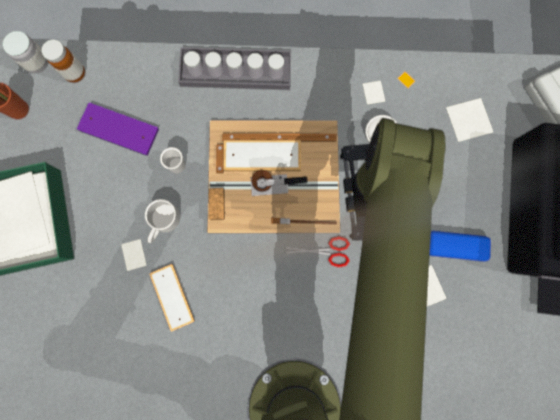

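The cam (335,380) bears on the plaque, and the lever points right, against the pin at (427,362). The plaque is still flush at the far and left stops. The cork, brush and scissors have not moved. The gripper is clear, so I hand the job in.

```bash
python3 -c "
from station import arm
arm.job_done();print(arm.state()['time'])"
```

```text
the job is handed in; nothing more can be done
the job is handed in; nothing more can be done
```

The plaque is home against both stops and clamped, and I handed the job in at about 55 s of the 72 s allowed.

- **Plaque:** I slid it onto the far stop, then the left stop, feeling for each and stopping at 6–8 N. A second push on both halves of the near edge stopped at matching positions (within 0.2 mm), so it lies square to the far stop.
- **Lever:** I pushed it round with closed fingers. The force levelled off at about 6.5 N as the cam bit, then rose steeply at the stop pin. I ended the push at 14 N tangential and backed off.
- **Force reading to note:** at that moment the sensor also showed about 10 N vertically, so the total was about 18 N. That is closer to the 20 N limit than I intended.
- **Last top view:** the plaque is flush at both stops, the cam bears on it, the lever is against its pin and the gripper is clear. The cork, brush, scissors, jar and cup look unmoved. The arm partly or fully hid the saucer and sugar bowl, so I could not check those two at the end.
- **Start angle:** the lever measured about 14° off the jig's axis at the start, more than the 6° described. I went by the felt stop, not the nominal angle.

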